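Renew the row of check standards

TASK

Renew the row of check-standard vials in the rack with the three coloured cups: take out the used black-capped vial and stand it in the white carrier, in the compartment lined with the black foam pad, and move the three fresh vials from the carrier into the rack, each into the cup of its own cap colour (blue, yellow, red). Set the vials down upright and fully home without dropping or tipping any, let go of them all, and leave the glass beaker and the square glass cell where they are.

Things in the scene. Friction and masses are not known exactly. Their poses are not given: they have to be found in the camera images.
- vial_blue: fresh vial: upright round glass vial, 26 mm across and 93 mm tall, with a blue screw cap (29 mm across, the top 15 mm); about 40 g. Origin: centre of its underside, z up along the vial, yaw of no meaning. It starts in a compartment of the white carrier
- vial_yellow: fresh vial, the same but with a yellow cap; starts in the carrier
- vial_red: fresh vial, the same but with a red cap; starts in the carrier
- vial_black: used vial, the same but with a black cap; starts in the middle one of the rack's three cups, whichever colour that cup is
- well_blue: blue plastic cup in the light metal rack, for the blue-capped vial. Round, fixed, 32 mm tall; hollow 37 mm across, widening to 47 mm at the mouth (55 mm outside); inner floor 4 mm above its origin. Origin: centre of its underside, 6 mm above the bench; z up, y along the row of cups. Let the fingers close across the row (along this x axis) to clear the neighbours
- well_yellow: yellow plastic cup, for the yellow-capped vial; otherwise as well_blue. The rack (64 x 196 mm, fixed) carries three cups in a row, 60 mm apart, in any colour order; it stands to the left or the right, turned by up to 0.3 rad. Nothing of it is higher than the cups' mouths, 38 mm above the bench
- well_red: red plastic cup, the place of the red-capped vial; otherwise as well_blue
- foam_pad: black foam pad, 41 x 41 x 3 mm, fixed on the floor of one of the white carrier's four compartments, for the black-capped vial. Origin: centre of its underside, 4 mm above the bench; z up, y along the row. Compartments: 43 mm square inside, 46 mm apart, floor 4 mm and walls 36 mm above the bench; the others hold the fresh vials. Let the fingers close along this x axis
- beaker_250: bystander: empty clear glass beaker, 72 x 75 x 89 mm, standing between carrier and rack. Origin: centre of its underside. Behind it stands a fixed dispenser jug, over 0.4 m tall, whose nearest face is about 0.54 m ahead of the robot's base and reaches 70 mm either side of the robot's centre line: carry things past in front of it, within about 0.43 m of the base axis, over the beaker and the cell
- glass_cell_square: bystander: empty square clear glass cell, 36 x 36 x 42 mm, standing between carrier and rack. Origin: centre of its underside
Things that resemble listed ones, but are neither listed nor needed, are in the scene too. Of the things that look like the foam_pad, the smallest one is meant.

How it is judged:
By the outcome, as a careful person would: the job done as asked, in the order asked, and still so for the second after the job is handed in, with the robot touching nothing.
It also fails if it takes over 128 s, if anything falls off the work surface, if the arm or the gripper's body presses on something with over 40 N, if the wrist force passes 120 N, or if a joint passes its speed limit or range.

ROBOT

A 6-joint arm with a two-finger parallel gripper is mounted at the origin on a cart in front of the work surface, level with it; the furniture and walls round the work are solid. World frame = base frame: x ahead of the robot, y to its left, z up, the work surface at z = 0. Lengths are in mm, angles in rad, forces in N, time in s.
With the tool pointing down it reaches from about 350 to 850 mm from the base axis. Payload 8.1 kg.
Tool frame: the origin (TCP) lies at the very end of the fingers, on their centre line; the grasp point (between the pads) lies ctrl.grip_depth behind it (ctrl.grip_depth is the distance from the TCP to the grasp point, in mm); z points along the fingers, y is the line along which they close (so a half turn about z gives the same grasp; the last joint's range is limited). The gripper opens to 85 mm and grips with 20 to 120 N. Pads are 22 mm wide; open, the fingers measure 114 mm over their backs; the gripper's body (76 mm by 85 mm) begins 54 mm behind the grasp point. The pads swing forward as they close: fully open they stand 13 mm farther back than shut.
Start: joints at [1.125, 0.13, 1.488, -0, 1.523, -0.085], TCP at [211.793, 561.381, 209.392] pointing down, gripper open.
Joint ranges: [-2.96, 2.96], [-0.89, 2.26], [0.02, 2.5], [-1.34, 4.48], [0, 2.73], [-2.66, 2.66]. Speed limits (rad/s): [2.39, 2.39, 2.79, 3.14, 3.14, 3.14].

INTERFACE

Orientations are given as a unit quaternion [w, x, y, z].
In Python, from station import ctrl, eyes gives the robot as it stands.
- The arm moves only by the tool send_rows, never from a script. Its argument "series" is a list that holds one entry, the list of rows, each a list of 7 numbers: the turn, a rotation vector about the tool's x, y, z in rad, then the shift along the tool's x, y, z in cm, then the finger opening in cm, from 0 to 8.54. A call has 1 to 12 rows; each row shifts and turns the commanded pose from where the row before left it, along the tool's axes as they then stand; what a row does not reach is not made up. A row lasts 1/10 s, in which the tool goes at most 50 mm and 8.59 degrees, less where a joint would pass 70% of its speed; a pose out of reach is approached as far as the arm can. A call is refused whole if a number of a shift passes 5 or a number of a turn 0.15, either way. A call with a gripper value outside its range is refused whole. The fingers move at their own pace and stop on an object; "grip_force" is the grip in N (left out, the last holds). Time passes only in rows, so rows that do not move let the fingers close. It gives the time, the measured TCP pose, the force, the opening and the grip force at its end, in the units of the state.
- ctrl.get_state(): the state, without advancing time (a new reading comes with each control period).
- eyes.get_image(name): name is "scene" or "top" or "wrist"; returns a dict with "pixels" (400x640x3 uint8, blue, green, red), "mtx" (3x3 intrinsics, pixels), "R" (3x3) and "t" (3): a world point X has camera coordinates R X + t; the wrist camera has in their place "tool_from_camera" (4x4, takes a point from camera to tool coordinates, whose origin is the TCP and whose axes are the flange's). Camera axes: x right, y down, z forward; pixel columns grow to the right and rows downward; lengths in mm; the calibration is good to about 2 mm. The wrist camera is an equidistant fisheye: a pixel r from the principal point sees the ray r / f radians off the axis. A picture is of the moment at which its call begins: read the wrist's pose just before it. There is no depth.
- ctrl.close_job(): hands the job in; it is judged then, once.
The state is a dict: "time": time; "joint_positions": joint angles; "dq": joint speeds; "tau": joint torques, N m; "ee_pos": TCP position; "orientation": TCP orientation; "force": force on the tool from outside, world axes, zero at the start; "moment": the same for the moment, N m; "grip_width": opening from 0.0 (shut) to 1.0 (fully open); "grip_force": force on a finger pad.
Only numpy, scipy, OpenCV 4.12 (cv2) and the standard library are available. Lean on these libraries where they do the work, as an engineer would, in place of code of your own. Each camera call takes 0.05 s, during which the arm holds its last target. There are 200 camera calls.

## Working session

There is one attempt and no reset: what is moved stays moved. The work goes in short steps, Python scripts to look and compute and a tool call to move; the robot and the scene stay as the last step left them, time stands still between calls to the robot, and variables do not carry over. Pictures are saved under pics/ and viewed, at most 14 in all, crops included, and the job is handed in when it is done.

Besides the shell and the picture viewer there is one more tool, called after "Emit:" as name([rows], argument=value, ...), one row to a line, values as JSON. send_rows: Moves the arm, as the interface text tells. Its arguments: {"type":"object","properties":{"series":{"type":"array"},"grip_force":{"type":"number"}},"required":["series"]}

```bash
ls; mkdir -p pics; python3 - <<'E'
from station import ctrl, eyes
import cv2
print(ctrl.get_state(), ctrl.grip_depth)
for n in("scene","top"):
    d=eyes.get_image(n); cv2.imwrite(f"pics/{n}0.png",d["pixels"]); print(n,d["mtx"],d["R"],d["t"])
E
```

```text
pics
{'time': 0.0, 'joint_positions': array([ 1.12460994e+00,  1.31145044e-01,  1.48929032e+00, -1.52180600e-05,
        1.52298738e+00, -8.54129997e-02]), 'dq': array([ 0.00046767, -0.00228831,  0.00108728,  0.00050573,  0.00211184,
       -0.00215315]), 'tau': array([-1.37152034e-03, -5.69387913e+01, -5.00560176e+01, -3.55941884e-04,
        1.44190222e-02, -3.02859455e-06]), 'ee_pos': array([211.53570845, 560.84451017, 208.34802559]), 'orientation': array([-2.33032895e-04,  1.79409565e-01,  9.83774044e-01, -8.84911560e-04]), 'force': array([-0.13685547, -0.97868527, -0.41087303]), 'moment': array([ 0.03204435, -0.05515965, -0.00245012]), 'grip_force': 0.0, 'grip_width': 1.0026327737852072} 18.700000000000003
scene [[518.51674614   0.         314.69718958]
 [  0.         518.51674614 200.99968942]
 [  0.           0.           1.        ]] [[ 0.44448159 -0.89554434 -0.02089151]
 [-0.51520543 -0.23649198 -0.823793  ]
 [ 0.73280248  0.37692424 -0.56650564]] [-222.16437026  241.39434458 1318.4103081 ]
top [[377.66170187   0.         316.68024041]
 [  0.         377.66170187 197.57452331]
 [  0.           0.           1.        ]] [[ 0.00385091 -0.9999917  -0.00133064]
 [-0.98481773 -0.00356153 -0.17355507]
 [ 0.17354889  0.00197878 -0.98482327]] [-29.67009217 398.37387853 995.10599272]
```

View pics/top0.png

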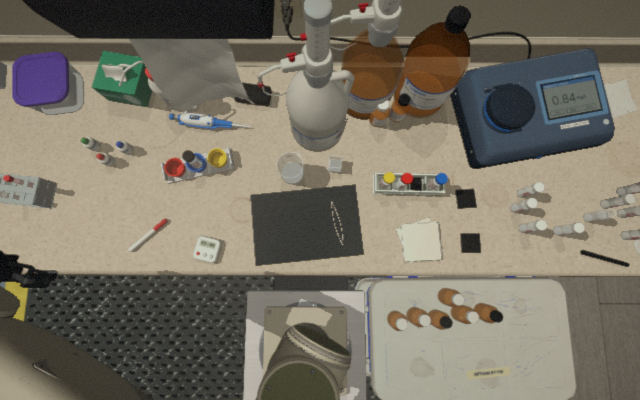

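View pics/scene0.png

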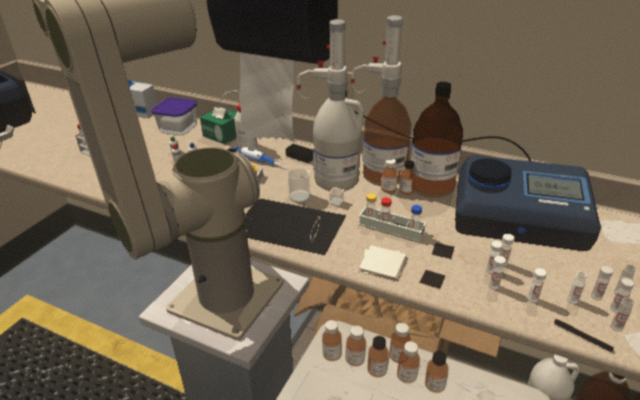

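The top view shows the rack at about (197,162), with cups red (175,167), blue (195,162) and yellow (218,157). The black cap is at (190,156) over the blue middle cup. The carrier is at about (411,184), with caps yellow (389,178), red (407,179) and blue (441,179), and the padded compartment between red and blue.

Lookalikes:
- Bench pads at (467,198) and (471,243), rejected because they are not in the carrier.
- Small capped vials at (86,143), (103,158) and (121,147), and a rack at (20,190), rejected because they are in neither the rack nor the carrier.

I'll check this choice in one crop.

```bash
cat > h.py <<'E'
import numpy as np, cv2
from station import ctrl, eyes
def ray(d,u,v,z):
    R,t=d["R"],np.array(d["t"]).ravel(); C=-R.T@t
    w=R.T@np.linalg.inv(d["mtx"])@[u,v,1]; return C+w*(z-C[2])/w[2]
def proj(d,X):
    p=d["mtx"]@(d["R"]@np.array(X,float)+np.array(d["t"]).ravel()); return p[:2]/p[2]
E
python3 - <<'E'
from h import *
d=eyes.get_image("top"); im=d["pixels"]
a=im[140:190,150:245]; b=im[165:215,370:485]
A=cv2.resize(a,None,fx=6,fy=6,interpolation=cv2.INTER_CUBIC);B=cv2.resize(b,None,fx=6,fy=6,interpolation=cv2.INTER_CUBIC)
W=690; A=cv2.copyMakeBorder(A,0,0,0,W-A.shape[1],0)
cv2.imwrite("pics/crop1.png",np.vstack([A[:,:690],B]))
hsv=cv2.cvtColor(im,cv2.COLOR_BGR2HSV)
def blobs(lo,hi,x0,y0,x1,y1,z,n):
    m=cv2.inRange(hsv,lo,hi); mm=np.zeros_like(m); mm[y0:y1,x0:x1]=m[y0:y1,x0:x1]
    k,l,s,c=cv2.connectedComponentsWithStats(mm)
    for i in range(1,k):
        if s[i,4]>15: print(n,s[i],c[i].round(1),ray(d,*c[i],z).round(1))
for n,lo,hi in(("blue",(100,130,60),(125,255,255)),("yel",(20,130,90),(35,255,255)),("red",(0,150,70),(10,255,255)),("red2",(170,150,70),(180,255,255))):
    blobs(lo,hi,370,165,485,205,97,n+" carrier"); blobs(lo,hi,150,140,245,190,38,n+" rack")
blobs((0,0,0),(180,255,45),150,140,245,190,103,"blk cap"); blobs((0,0,0),(180,255,45),400,165,440,205,7,"pad")
E
```

```text
blue carrier [436 173  11  12  95] [441.2 178.5] [ 438.7 -349.5   97. ]
blue rack [196 154   8   5  16] [199.6 156.1] [513.6 296.9  38. ]
yel carrier [383 172  12  12 102] [388.6 177.4] [ 441.2 -214.    97. ]
yel rack [207 148  20  20 287] [216.9 157.5] [509.8 248.8  38. ]
red carrier [401 173  13  11 106] [406.9 178.2] [ 439.3 -261.1   97. ]
red rack [164 158  21  18 261] [174.3 167.1] [481.9 365.   38. ]
pad [411 178  10  12 100] [416.  183.8] [ 443.7 -308.1    7. ]
```

View pics/crop1.png

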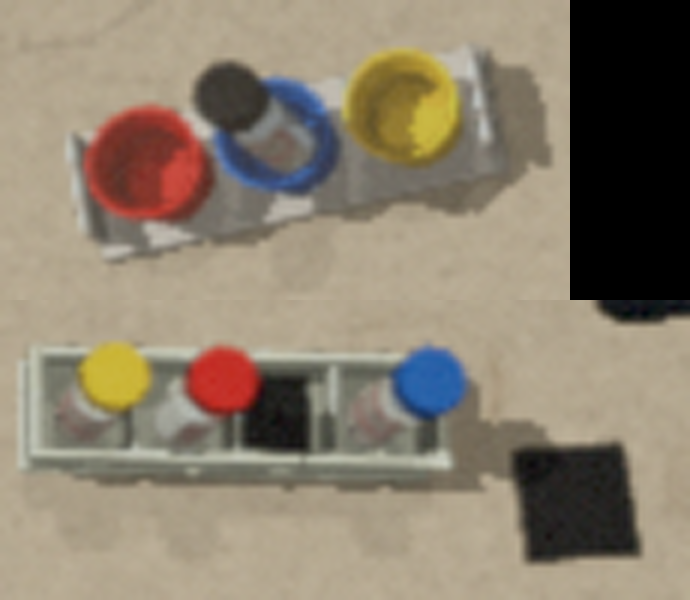

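The crop confirms the choice. The black vial stands in the blue middle cup at crop (232,97). In the carrier, the pad is the small black square at crop (278,412), between red and blue. The cup spacing comes out at 119.5 mm against 120, so the measurement holds. Next I work out the approach to the rack.

```bash
cat >> h.py <<'E'
from scipy.spatial.transform import Rotation as Ro
def go(x,y,z,yaw=None,show=True):
    """delta to target in tool axes (cm) and z turn; shift expressed in the axes AFTER turning"""
    s=ctrl.get_state(); w,a,b,c=s["orientation"]; M=Ro.from_quat([a,b,c,w]).as_matrix()
    cy=np.arctan2(M[1,1],M[0,1]); yaw=cy if yaw is None else yaw
    turn=-((yaw-cy+np.pi/2)%np.pi-np.pi/2)
    D=np.array([x,y,z])-s["ee_pos"]
    A=M@Ro.from_rotvec([0,0,turn]).as_matrix()
    tilt=(M.T@np.array([0,0,-1]))
    print("t",round(s["time"],2),"pos",s["ee_pos"].round(1),"yaw",round(cy,3),"turn",round(turn,3),"shift cm after turn",(A.T@D/10).round(2),"| before",(M.T@D/10).round(2),"tiltxy",tilt[:2].round(4),"w",round(s["grip_width"]*85,1),"F",s["force"].round(1),"gf",s["grip_force"])
E
python3 - <<'E'
from h import *
d=eyes.get_image("top")
b=ray(d,188.4,155.8,103); print("black",b)
mid=(np.array([509.8,248.8])+[481.9,365])/2; print("mid",mid)
for n,p in(("left in/outer TL",(370+35/6,165+350/6-50)),("TR",(370+435/6,165+350/6-50)),):print(n,ray(d,*p,36))
for n,p in(("BL",(370+30/6,165+462/6-50)),("BR",(370+448/6,165+460/6-50))):print(n,ray(d,*p,36))
for p in((103,158),(290,168),(335,165)):print(ray(d,*p,50))
go(b[0],b[1],200,.236)
go(b[0]-60,b[1]-15,200,.236)
E
```

```text
black [495.36001844 305.06149416 103.        ]
mid [495.85 306.9 ]
left in/outer TL [ 466.66263881 -190.85880837   36.        ]
TR [ 467.3100792  -374.40660022   36.        ]
BL [ 414.30419131 -187.36286519   36.        ]
BR [ 415.91461827 -377.54626445   36.        ]
[503.75109135 557.46561731  50.        ]
[477.3484922   44.78221613  50.        ]
[486.20362516 -77.83299255  50.        ]
t 0.2 pos [211.7 561.  208.7] yaw 1.21 turn 0.974 shift cm after turn [-31.52  21.6    0.89] | before [-35.58 -13.93   0.89] tiltxy [-0.0001  0.0012] w 84.8 F [ 0.8 -0.  -0.2] gf 0.0
t 0.2 pos [211.7 561.  208.7] yaw 1.21 turn 0.974 shift cm after turn [-31.58  15.42   0.89] | before [-30.5  -17.45   0.89] tiltxy [-0.0001  0.0012] w 84.8 F [ 0.8 -0.  -0.2] gf 0.0
```

Emit:
send_rows([
  [[0,0,0.139,0,0,0,8.5],[0,0,0.139,0,0,0,8.5],[0,0,0.139,0,0,0,8.5],[0,0,0.139,0,0,0,8.5],[0,0,0.139,0,0,0,8.5],[0,0,0.139,0,0,0,8.5],[0,0,0.14,0,0,0,8.5],[0,0,0,-3.15,2.1,0,8.5],[0,0,0,-3.15,2.1,0,8.5],[0,0,0,-3.15,2.1,0,8.5],[0,0,0,-3.15,2.1,0,8.5],[0,0,0,-3.15,2.1,0,8.5]],
])

```text
time: 1.4
ee_pos: [351.5, 431.6, 209.2]
orientation: [0.0, 0.619, 0.786, -0.0]
force: [0.6, 0.8, -0.1]
grip_width: 0.996
grip_force: 0.0
```

Emit:
send_rows([
  [[0,0,0,-3.15,2.1,0,8.5],[0,0,0,-3.15,2.1,0,8.5],[0,0,0,-3.15,2.1,0,8.5],[0,0,0,-3.15,2.1,0,8.5],[0,0,0,-3.15,2.1,0,8.5],[0,0,0,0,0,0,8.5],[0,0,0,0,0,0,8.5]],
])

```text
time: 2.1
ee_pos: [489.9, 303.6, 209.0]
orientation: [-0.0, 0.62, 0.785, -0.0]
force: [0.5, 0.3, 0.6]
grip_width: 0.998
grip_force: 0.0
```

```bash
cat >> h.py <<'E'
def wproj(d,s,X):
    w,a,b,c=s["orientation"]; M=Ro.from_quat([a,b,c,w]).as_matrix()
    p=M.T@(np.array(X,float)-s["ee_pos"]); T=np.linalg.inv(d["tool_from_camera"]); q=T[:3,:3]@p+T[:3,3]
    r=np.hypot(*q[:2]); th=np.arctan2(r,q[2]); K=d["mtx"]
    return np.array([K[0,2]+K[0,0]*th*q[0]/r,K[1,2]+K[1,1]*th*q[1]/r])
def wrist(name,pts):
    s=ctrl.get_state(); d=eyes.get_image("wrist"); im=d["pixels"].copy(); cv2.imwrite("pics/raw.png",im)
    for (x,y,z,r) in pts:
        a=np.linspace(0,2*np.pi,40); P=np.array([wproj(d,s,(x+r*np.cos(t),y+r*np.sin(t),z)) for t in a])
        if np.abs(P).max()<5000: cv2.polylines(im,[P.round().astype(int)],True,(0,255,0),1)
    cv2.imwrite(f"pics/{name}.png",im); return s,d
E
python3 - <<'E'
from h import *
go(495.5,305.5,48,.236)
wrist("w1",[(495.4,305.1,103,14.5),(495.9,306.9,38,27.5),(481.9,365,38,27.5),(509.8,248.8,38,27.5)])
E
```

```text
t 2.1 pos [489.9 303.6 209. ] yaw 0.234 turn -0.002 shift cm after turn [ 0.05  0.6  16.1 ] | before [ 0.06  0.6  16.1 ] tiltxy [-0.0001  0.0008] w 84.8 F [0.5 0.3 0.6] gf 0.0
```

View pics/w1.png

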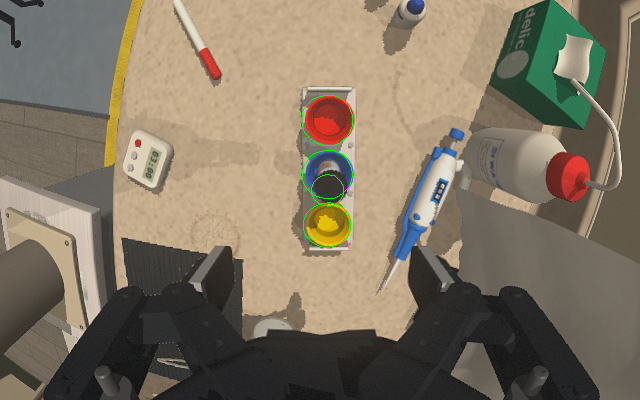

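The projected circles fit the cups at (328,119), (330,175) and (327,226), and the black cap at (329,188), to within about 1 px. I'll descend and grip.

Emit:
send_rows([
  [[0,0,0,0.05,0.6,0,8.5],[0,0,0,0,0,4,8.5],[0,0,0,0,0,4,8.5],[0,0,0,0,0,4,8.5],[0,0,0,0,0,3,8.5],[0,0,0,0,0,1.1,8.5],[0,0,0,0,0,0,5],[0,0,0,0,0,0,3],[0,0,0,0,0,0,1.8],[0,0,0,0,0,0,1.8],[0,0,0,0,0,0,1.8],[0,0,0,0,0,0,1.8]],
], grip_force=30)

```text
time: 3.35
ee_pos: [496.9, 306.9, 50.5]
orientation: [0.001, 0.619, 0.785, 0.002]
force: [0.9, 0.0, 7.4]
grip_width: 0.295
grip_force: 29.4
```

Emit:
send_rows([
  [[0,0,0,0,0,0,1.8],[0,0,0,0,0,0,1.8],[0,0,0,0,0,0,1.8],[0,0,0,0,0,0,1.8]],
])

```text
time: 3.75
ee_pos: [496.9, 306.8, 50.5]
orientation: [0.001, 0.619, 0.785, 0.002]
force: [0.4, -1.0, 7.1]
grip_width: 0.291
grip_force: 29.4
```

Emit:
send_rows([
  [[0,0,0,0,0,-1,1.8],[0,0,0,0,0,-3,1.8],[0,0,0,0,0,-4,1.8],[0,0,0,0,0,-4,1.8],[0,0,0,0,0,-4,1.8],[0,0,0.117,0,0,0,1.8],[0,0,0.117,0,0,0,1.8],[0,0,0,-3.9,-2.7,0,1.8],[0,0,0,-3.9,-2.7,0,1.8],[0,0,0,-3.9,-2.7,0,1.8],[0,0,0,-3.9,-2.7,0,1.8],[0,0,0,0,0,0,1.8]],
])

```text
time: 4.95
ee_pos: [384.7, 146.6, 208.3]
orientation: [0.0, 0.707, 0.707, -0.001]
force: [0.2, 0.8, -1.4]
grip_width: 0.295
grip_force: 29.6
```

```bash
python3 - <<'E'
from h import *
go(390,-150,210,0)
go(441,-305,210,0)
E
```

```text
t 4.95 pos [384.7 146.6 208.3] yaw -0.001 turn -0.001 shift cm after turn [-29.66   0.53  -0.13] | before [-29.66   0.54  -0.13] tiltxy [0.0014 0.0006] w 25.1 F [ 0.2  0.8 -1.4] gf 29.598337411880493
t 4.95 pos [384.7 146.6 208.3] yaw -0.001 turn -0.001 shift cm after turn [-45.16   5.63  -0.11] | before [-45.16   5.65  -0.11] tiltxy [0.0014 0.0006] w 25.1 F [ 0.2  0.8 -1.4] gf 29.598337411880493
```

Emit:
send_rows([
  [[0,0,0,-3,0,0,1.8],[0,0,0,-4.5,0,0,1.8],[0,0,0,-4.5,0,0,1.8],[0,0,0,-4.5,0,0,1.8],[0,0,0,-4.5,0,0,1.8],[0,0,0,-4.5,0,0,1.8],[0,0,0,-4.5,0,0,1.8],[0,0,0,-4,1.4,0,1.8],[0,0,0,-4,1.4,0,1.8],[0,0,0,-4,1.4,0,1.8],[0,0,0,-3.2,1.4,0,1.8],[0,0,0,0,0,0,1.8]],
])

```text
time: 6.15
ee_pos: [445.3, -305.4, 207.7]
orientation: [-0.0, 0.707, 0.707, -0.0]
force: [-0.8, 1.1, 0.5]
grip_width: 0.294
grip_force: 29.7
```

```bash
python3 - <<'E'
from h import *
go(441,-305,50,0)
wrist("w2",[(441.2,-214,97,14.5),(439.3,-261.1,97,14.5),(438.7,-349.5,97,14.5),(441,-305,36,20)])
E
```

```text
t 6.15 pos [ 445.3 -305.4  207.7] yaw -0.001 turn -0.001 shift cm after turn [ 0.04 -0.42 15.77] | before [ 0.04 -0.42 15.77] tiltxy [0.0002 0.0007] w 25.0 F [-0.8  1.1  0.5] gf 29.696611762046814
```

View pics/w2.png

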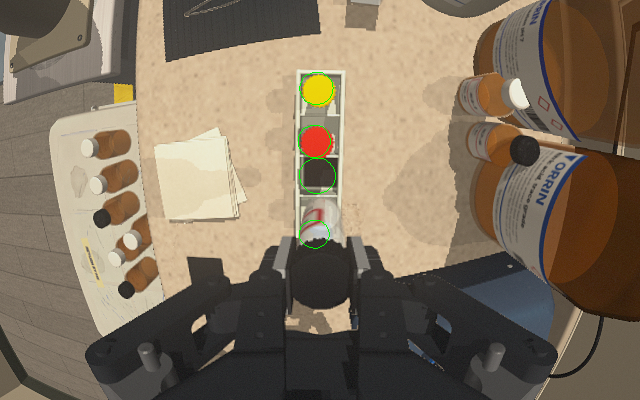

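The circles match yellow (317,89) and red (316,140), and the pad compartment is at (318,176). The held black vial is upright. The carrier centre lies about 2 mm farther in +x, so I'll aim for x = 443.

Emit:
send_rows([
  [[0,0,0,0,-0.25,3,1.8],[0,0,0,0,0,4,1.8],[0,0,0,0,0,4,1.8],[0,0,0,0,0,2.5,1.8],[0,0,0,0,0,1.2,1.8],[0,0,0,0,0,0.7,1.8],[0,0,0,0,0,0.4,1.8],[0,0,0,0,0,0,1.8],[0,0,0,0,0,0,1.8]],
])

```text
time: 7.1
ee_pos: [442.9, -302.6, 51.9]
orientation: [0.001, 0.706, 0.708, 0.0]
force: [-0.6, -0.3, -0.7]
grip_width: 0.293
grip_force: 29.7
```

```bash
python3 - <<'E'
from h import *
go(443,-305,47.5,0)
E
```

```text
t 7.1 pos [ 442.9 -302.6   51.9] yaw 0.002 turn 0.002 shift cm after turn [-0.24  0.    0.44] | before [-0.24  0.    0.44] tiltxy [ 0.0014 -0.0018] w 24.9 F [-0.6 -0.3 -0.7] gf 29.696875512599945
```

Emit:
send_rows([
  [[0,0,0,-0.2,0,0.2,1.8],[0,0,0,0,0,0.15,1.8],[0,0,0,0,0,0,1.8],[0,0,0,0,0,0,1.8]],
])

```text
time: 7.5
ee_pos: [442.6, -304.5, 47.5]
orientation: [0.001, 0.706, 0.708, 0.0]
force: [0.9, -1.4, 3.3]
grip_width: 0.293
grip_force: 29.9
```

Emit:
send_rows([
  [[0,0,0,0,0,0.15,1.8],[0,0,0,0,0,0,1.8],[0,0,0,0,0,0,1.8]],
])

```text
time: 7.8
ee_pos: [443.3, -304.9, 47.2]
orientation: [0.002, 0.706, 0.708, 0.0]
force: [0.1, 0.2, 9.4]
grip_width: 0.293
grip_force: 30.4
```

Emit:
send_rows([
  [[0,0,0,0,0,-0.1,4],[0,0,0,0,0,0,6.5],[0,0,0,0,0,0,6.5],[0,0,0,0,0,0,6.5],[0,0,0,0,0,0,6.5],[0,0,0,0,0,-2,6.5],[0,0,0,0,0,-3,6.5],[0,0,0,0,0,-4,6.5],[0,0,0,0,0,-4,6.5],[0,0,0,0,0,-3,6.5],[0,0,0,0,0,0,6.5]],
])

```text
time: 8.9
ee_pos: [444.4, -305.9, 212.4]
orientation: [0.005, 0.706, 0.708, 0.0]
force: [1.0, -0.0, -0.4]
grip_width: 0.762
grip_force: 0.0
```

```bash
python3 - <<'E'
from h import *
go(440,-349.5,42,0)
go(443,-305,42,0)
wrist("w3",[(439.3,-261.1,97,14.5),(438.7,-349.5,97,14.5),(443,-305,100,14.5)])
im=cv2.imread("pics/w3.png"); cv2.imwrite("pics/w3c.png",cv2.resize(im[40:300,200:440],None,fx=2,fy=2))
E
```

```text
t 8.9 pos [ 444.4 -305.9  212.4] yaw 0.002 turn 0.002 shift cm after turn [-4.26 -0.56 17.06] | before [-4.26 -0.57 17.06] tiltxy [ 0.0059 -0.007 ] w 64.8 F [ 1.  -0.  -0.4] gf 0.0
t 8.9 pos [ 444.4 -305.9  212.4] yaw 0.002 turn 0.002 shift cm after turn [ 0.19 -0.26 17.03] | before [ 0.19 -0.26 17.03] tiltxy [ 0.0059 -0.007 ] w 64.8 F [ 1.  -0.  -0.4] gf 0.0
```

View pics/w3c.png

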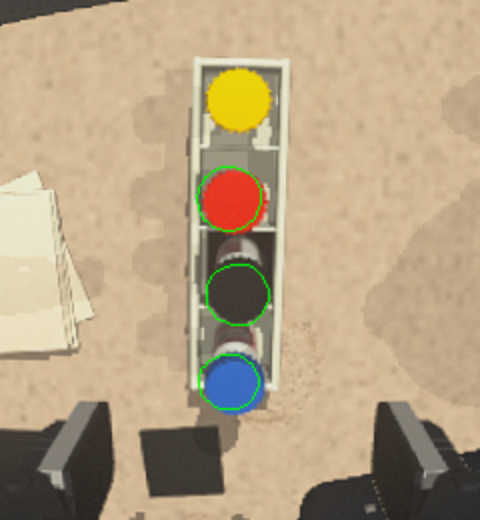

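The black vial stands upright in the pad compartment, with its cap at crop (238,294). The blue cap at (234,384) is about 2 mm +x and 1 mm −y of my estimate, so I'll correct for that and grip blue.

Emit:
send_rows([
  [[0.007,0.006,0,-4.35,-0.4,0,6.5],[0,0,0,0,0,0,6.5],[0,0,0,0,0,3,6.5],[0,0,0,0,0,4,6.5],[0,0,0,0,0,4,6.5],[0,0,0,0,0,3,6.5],[0,0,0,0,0,2,6.5],[0,0,0,0,0,0.9,6.5],[0,0,0,0,0,0,6.5],[0,0,0,0,0,0,6.5]],
])

```text
time: 9.95
ee_pos: [437.3, -346.7, 38.1]
orientation: [-0.004, 0.706, 0.708, -0.0]
force: [-0.2, -0.9, 0.9]
grip_width: 0.764
grip_force: 0.0
```

```bash
python3 - <<'E'
from h import *
go(440.3,-350.5,42,0)
E
```

```text
t 9.95 pos [ 437.3 -346.7   38.1] yaw 0.002 turn 0.002 shift cm after turn [-0.38  0.3  -0.4 ] | before [-0.38  0.3  -0.4 ] tiltxy [-0.0055  0.0065] w 64.9 F [-0.2 -0.9  0.9] gf 0.0
```

Emit:
send_rows([
  [[-0.007,-0.006,0,-0.3,0.25,-0.4,6.5],[0,0,0,0,0,0,6.5],[0,0,0,0,0,0,6.5],[0,0,0,0,0,0,6.5]],
])

```text
time: 10.35
ee_pos: [439.8, -349.8, 42.0]
orientation: [0.001, 0.706, 0.708, 0.0]
force: [-0.4, -0.1, -1.1]
grip_width: 0.762
grip_force: 0.0
```

```bash
python3 - <<'E'
from h import *
go(440.3,-350.5,42,0)
E
```

```text
t 10.35 pos [ 439.8 -349.8   42. ] yaw 0.002 turn 0.002 shift cm after turn [-0.07  0.05 -0.  ] | before [-0.07  0.05 -0.  ] tiltxy [ 0.0007 -0.0007] w 64.7 F [-0.4 -0.1 -1.1] gf 0.0
```

Good. I'll close, then lift and carry.

Emit:
send_rows([
  [[0,0,0,0,0,0,4],[0,0,0,0,0,0,1.8],[0,0,0,0,0,0,1.8],[0,0,0,0,0,0,1.8],[0,0,0,0,0,0,1.8],[0,0,0,0,0,0,1.8],[0,0,0,0,0,0,1.8],[0,0,0,0,0,0,1.8]],
])

```text
time: 11.15
ee_pos: [439.5, -349.5, 41.4]
orientation: [-0.0, 0.706, 0.708, 0.0]
force: [-0.1, -0.1, 0.8]
grip_width: 0.296
grip_force: 30.2
```

Emit:
send_rows([
  [[0,0,0,0,0,-1,1.8],[0,0,0,0,0,-3,1.8],[0,0,0,0,0,-4,1.8],[0,0,0,0,0,-4,1.8],[0,0,0,0,0,-4,1.8],[0,0,0,0,0,0,1.8],[0,0,0,4,-1,0,1.8],[0,0,0,4,-1,0,1.8],[0,0,0,4,-1,0,1.8],[0,0,0,4,-1,0,1.8],[0,0,0,4,-1,0,1.8],[0,0,0,0,0,0,1.8]],
])

```text
time: 12.35
ee_pos: [388.2, -146.0, 201.5]
orientation: [-0.0, 0.705, 0.709, 0.001]
force: [-0.1, -0.6, -1.2]
grip_width: 0.289
grip_force: 30.2
```

```bash
python3 - <<'E'
from h import *
go(390,150,210)
go(495.9,306.9,210)
E
```

```text
t 12.35 pos [ 388.2 -146.   201.5] yaw 0.005 turn -0.0 shift cm after turn [29.6   0.33 -0.81] | before [29.6   0.33 -0.81] tiltxy [-0.0012 -0.0004] w 24.6 F [-0.1 -0.6 -1.2] gf 30.15039324760437
t 12.35 pos [ 388.2 -146.   201.5] yaw 0.005 turn -0.0 shift cm after turn [45.23 11.   -0.79] | before [45.23 11.   -0.79] tiltxy [-0.0012 -0.0004] w 24.6 F [-0.1 -0.6 -1.2] gf 30.15039324760437
```

Emit:
send_rows([
  [[0,0,0,3,0,0,1.8],[0,0,0,4.4,0,0,1.8],[0,0,0,4.4,0,0,1.8],[0,0,0,4.4,0,0,1.8],[0,0,0,4.4,0,0,1.8],[0,0,0,4.4,0,0,1.8],[0,0,0,4.4,0,0,1.8],[0,0,0,3.95,2.75,0,1.8],[0,0,0,3.95,2.75,0,1.8],[0,0,0,3.95,2.75,0,1.8],[0,0,0,3.95,2.75,0,1.8],[0,0,0,0,0,0,1.8]],
])

```text
time: 13.55
ee_pos: [499.4, 305.9, 197.5]
orientation: [-0.001, 0.706, 0.709, -0.002]
force: [-0.5, -0.7, -1.5]
grip_width: 0.293
grip_force: 30.2
```

Emit:
send_rows([
  [[0,0,-0.116,0,0,0,1.8],[0,0,-0.115,0,0,0,1.8],[0,0,0,0,0,0,1.8],[0,0,0,0,0,0,1.8],[0,0,0,0,0,0,1.8]],
])

```text
time: 14.05
ee_pos: [498.3, 302.2, 201.7]
orientation: [0.0, 0.621, 0.784, 0.0]
force: [-0.0, -0.0, 0.1]
grip_width: 0.294
grip_force: 30.2
```

```bash
python3 - <<'E'
from h import *
go(495.9,306.9,47.4)
wrist("w4",[(495.9,306.9,38,27.5),(481.9,365,38,27.5),(509.8,248.8,38,27.5)])
im=cv2.imread("pics/w4.png"); cv2.imwrite("pics/w4c.png",cv2.resize(im[40:320,200:440],None,fx=2,fy=2))
E
```

```text
t 14.05 pos [498.3 302.2 201.7] yaw 0.23 turn -0.0 shift cm after turn [ 0.51 -0.13 15.43] | before [ 0.51 -0.13 15.43] tiltxy [-0.     -0.0005] w 25.0 F [-0.  -0.   0.1] gf 30.19024908542633
```

View pics/w4c.png

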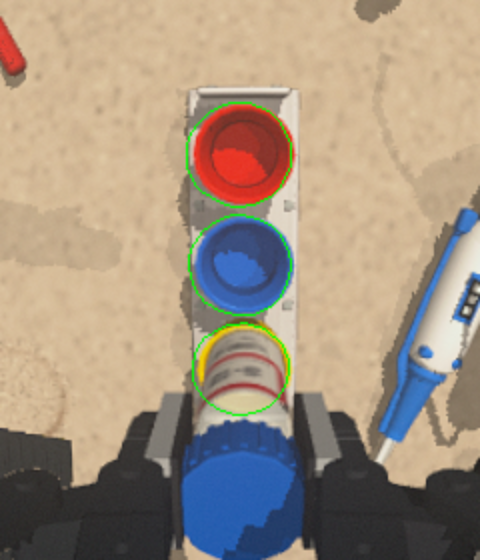

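The cups sit about 1.5 mm +x of the circles, with the blue cup at crop (243,264). The vial is held straight. Lowering it now.

Emit:
send_rows([
  [[0,0,0,0.5,0,0,1.8],[0,0,0,0,0,3,1.8],[0,0,0,0,0,4,1.8],[0,0,0,0,0,4,1.8],[0,0,0,0,0,2.4,1.8],[0,0,0,0,0,1,1.8],[0,0,0,0,0,0.6,1.8],[0,0,0,0,0,0,1.8],[0,0,0,0,0,0,1.8],[0,0,0,0,0,0,1.8]],
])

```text
time: 15.1
ee_pos: [498.2, 308.1, 53.2]
orientation: [0.001, 0.62, 0.784, 0.001]
force: [0.0, -0.4, -1.0]
grip_width: 0.293
grip_force: 30.3
```

```bash
python3 - <<'E'
from h import *
go(497.5,307,47.4)
E
```

```text
t 15.1 pos [498.2 308.1  53.2] yaw 0.233 turn -0.0 shift cm after turn [-0.09 -0.1   0.58] | before [-0.09 -0.1   0.58] tiltxy [-0.0007 -0.0028] w 24.9 F [ 0.  -0.4 -1. ] gf 30.2942955493927
```

Emit:
send_rows([
  [[0,0,0,-0.1,0,0.3,1.8],[0,0,0,0,0,0.2,1.8],[0,0,0,0,0,0,1.8],[0,0,0,0,0,0,1.8],[0,0,0,0,0,0,1.8]],
])

```text
time: 15.6
ee_pos: [498.0, 306.7, 47.3]
orientation: [0.0, 0.62, 0.784, 0.001]
force: [-1.0, -0.3, 5.1]
grip_width: 0.29
grip_force: 30.5
```

Emit:
send_rows([
  [[0,0,0,0,0,0.15,1.8],[0,0,0,0,0,0,1.8],[0,0,0,0,0,0,1.8]],
])

```text
time: 15.9
ee_pos: [498.7, 307.1, 47.0]
orientation: [0.001, 0.62, 0.784, 0.001]
force: [-2.7, -1.3, 12.4]
grip_width: 0.298
grip_force: 31.0
```

Contact came at the predicted height, so the vial is home. Release and go back for yellow.

Emit:
send_rows([
  [[0,0,0,0,0,-0.2,4],[0,0,0,0,0,0,6.5],[0,0,0,0,0,0,6.5],[0,0,0,0,0,0,6.5],[0,0,0,0,0,0,6.5],[0,0,0,0,0,-2,6.5],[0,0,0,0,0,-3,6.5],[0,0,0,0,0,-4,6.5],[0,0,0,0,0,-4,6.5],[0,0,0,0,0,-3,6.5],[0,0,0.117,0,0,0,6.5],[0,0,0.117,0,0,0,6.5]],
])

```text
time: 17.1
ee_pos: [498.1, 306.9, 208.7]
orientation: [0.0, 0.709, 0.705, 0.002]
force: [0.7, -0.3, 0.2]
grip_width: 0.76
grip_force: 0.0
```

Emit:
send_rows([
  [[0,0,0,-3.9,-2.7,0,6.5],[0,0,0,-3.9,-2.7,0,6.5],[0,0,0,-3.9,-2.7,0,6.5],[0,0,0,-3.9,-2.7,0,6.5],[0,0,0,-4.4,0,0,6.5],[0,0,0,-4.4,0,0,6.5],[0,0,0,-4.4,0,0,6.5],[0,0,0,-4.4,0,0,6.5],[0,0,0,-4.4,0,0,6.5],[0,0,0,-4.4,0,0,6.5],[0,0,0,0,0,0,6.5],[0,0,0,0,0,0,6.5]],
])

```text
time: 18.3
ee_pos: [388.5, -114.2, 206.7]
orientation: [-0.0, 0.709, 0.706, 0.0]
force: [-0.0, 0.8, 0.3]
grip_width: 0.761
grip_force: 0.0
```

```bash
python3 - <<'E'
from h import *
go(442.3,-214.3,42,0)
E
```

```text
t 18.3 pos [ 388.5 -114.2  206.7] yaw -0.004 turn -0.004 shift cm after turn [-10.02   5.38  16.46] | before [-9.99  5.43 16.46] tiltxy [-0.0005  0.0004] w 64.7 F [-0.   0.8  0.3] gf 0.0
```

Emit:
send_rows([
  [[0,0,0,-3.3,1.8,0,6.5],[0,0,0,-3.3,1.8,0,6.5],[0,0,0,-3.4,1.8,0,6.5],[0,0,0,0,0,3,6.5],[0,0,0,0,0,4,6.5],[0,0,0,0,0,1,6.5],[0,0,0,0,0,0,6.5],[0,0,0,0,0,0,6.5],[0,0,0,0,0,0,6.5]],
])

```text
time: 19.2
ee_pos: [444.2, -213.7, 129.3]
orientation: [0.002, 0.707, 0.707, 0.0]
force: [0.5, 0.4, 0.5]
grip_width: 0.757
grip_force: 0.0
```

```bash
python3 - <<'E'
from h import *
go(442.3,-214.3,42,0)
wrist("w5",[(439.3,-261.1,97,14.5),(442.3,-214.3,97,14.5)])
im=cv2.imread("pics/w5.png"); cv2.imwrite("pics/w5c.png",cv2.resize(im[40:320,200:440],None,fx=2,fy=2))
E
```

```text
t 19.2 pos [ 444.2 -213.7  129.3] yaw -0.0 turn -0.0 shift cm after turn [-0.04 -0.22  8.73] | before [-0.04 -0.22  8.73] tiltxy [ 0.0019 -0.0032] w 64.3 F [0.5 0.4 0.5] gf 0.0
```

View pics/w5c.png

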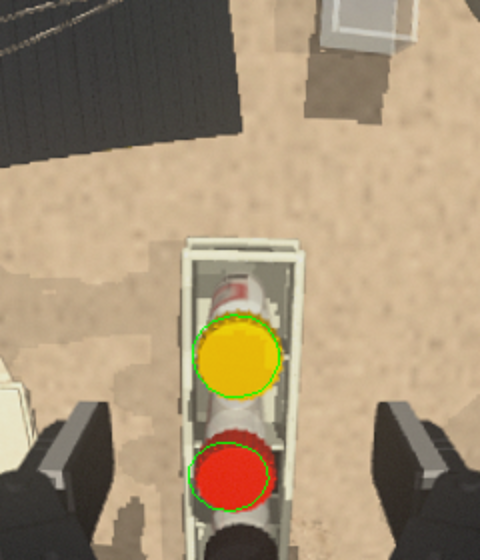

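The yellow cap at crop (239,358) matches its circle. Red at (234,478) lies about 1.5 mm +x of its estimate. Descend and grip yellow.

Emit:
send_rows([
  [[0,0,0,-0.05,-0.1,3,6.5],[0,0,0,0,0,3,6.5],[0,0,0,0,0,2,6.5],[0,0,0,0,0,0.4,6.5],[0,0,0,0,0,0,6.5],[0,0,0,0,0,0,6.5],[0,0,0,0,0,0,6.5]],
])

```text
time: 19.95
ee_pos: [443.0, -214.7, 44.8]
orientation: [0.001, 0.707, 0.707, 0.0]
force: [0.2, 0.5, -0.6]
grip_width: 0.762
grip_force: 0.0
```

```bash
python3 - <<'E'
from h import *
go(443,-214.3,42,0)
E
```

```text
t 19.95 pos [ 443.  -214.7   44.8] yaw -0.001 turn -0.001 shift cm after turn [ 0.04 -0.01  0.28] | before [ 0.04 -0.01  0.28] tiltxy [ 0.0016 -0.0026] w 64.7 F [ 0.2  0.5 -0.6] gf 0.0
```

Emit:
send_rows([
  [[0,0,0,0,0,0.2,4],[0,0,0,0,0,0,1.8],[0,0,0,0,0,0,1.8],[0,0,0,0,0,0,1.8],[0,0,0,0,0,0,1.8],[0,0,0,0,0,0,1.8],[0,0,0,0,0,0,1.8],[0,0,0,0,0,0,1.8]],
])

```text
time: 20.75
ee_pos: [441.9, -214.1, 41.1]
orientation: [0.0, 0.707, 0.707, 0.0]
force: [-1.1, 0.0, 4.2]
grip_width: 0.292
grip_force: 30.4
```

Emit:
send_rows([
  [[0,0,0,0,0,-1,1.8],[0,0,0,0,0,-3,1.8],[0,0,0,0,0,-4,1.8],[0,0,0,0,0,-4,1.8],[0,0,0,0,0,-4,1.8],[0,0,0,0,0,0,1.8],[0,0,0,3.2,-2.7,0,1.8],[0,0,0,3.2,-2.7,0,1.8],[0,0,0,4.2,0,0,1.8],[0,0,0,4.2,0,0,1.8],[0,0,0,0,0,0,1.8],[0,0,0,0,0,0,1.8]],
])

```text
time: 21.95
ee_pos: [387.7, -65.1, 200.7]
orientation: [0.0, 0.706, 0.708, -0.0]
force: [-0.0, -0.5, 0.4]
grip_width: 0.296
grip_force: 30.2
```

```bash
python3 - <<'E'
from h import *
go(390,150,210)
go(511.5,249.2,210)
E
```

```text
t 21.95 pos [387.7 -65.1 200.7] yaw 0.002 turn -0.0 shift cm after turn [21.51  0.26 -0.94] | before [21.51  0.26 -0.94] tiltxy [ 0.0003 -0.    ] w 25.2 F [-0.  -0.5  0.4] gf 30.15504240989685
t 21.95 pos [387.7 -65.1 200.7] yaw 0.002 turn -0.0 shift cm after turn [31.41 12.43 -0.94] | before [31.41 12.43 -0.94] tiltxy [ 0.0003 -0.    ] w 25.2 F [-0.  -0.5  0.4] gf 30.15504240989685
```

Emit:
send_rows([
  [[0,0,0,4.3,0,0,1.8],[0,0,0,4.3,0,0,1.8],[0,0,0,4.3,0,0,1.8],[0,0,0,4.3,0,0,1.8],[0,0,0,4.3,0,0,1.8],[0,0,0,3.3,4.1,0,1.8],[0,0,0,3.3,4.1,0,1.8],[0,0,0,3.3,4.1,0,1.8],[0,0,-0.117,0,0,0,1.8],[0,0,-0.117,0,0,0,1.8],[0,0,0,0,0,0,1.8],[0,0,0,0,0,0,1.8]],
])

```text
time: 23.15
ee_pos: [505.5, 242.0, 200.5]
orientation: [-0.0, 0.622, 0.783, -0.0]
force: [-0.6, -1.3, 0.2]
grip_width: 0.297
grip_force: 30.2
```

```bash
python3 - <<'E'
from h import *
go(511.2,249.2,47.1)
E
```

```text
t 23.15 pos [505.5 242.  200.5] yaw 0.228 turn -0.0 shift cm after turn [ 0.58  0.73 15.34] | before [ 0.58  0.73 15.34] tiltxy [0.0003 0.0006] w 25.2 F [-0.6 -1.3  0.2] gf 30.17642855644226
```

Emit:
send_rows([
  [[0,0,0,0.55,0.7,0,1.8],[0,0,0,0,0,3,1.8],[0,0,0,0,0,4,1.8],[0,0,0,0,0,2,1.8],[0,0,0,0,0,0,1.8],[0,0,0,0,0,0,1.8],[0,0,0,0,0,0,1.8],[0,0,0,0,0,0,1.8]],
])

```text
time: 23.95
ee_pos: [512.0, 250.5, 113.2]
orientation: [0.001, 0.62, 0.784, 0.002]
force: [1.2, 1.1, -0.2]
grip_width: 0.294
grip_force: 30.2
```

```bash
python3 - <<'E'
from h import *
go(511.2,249.2,47.1)
E
```

```text
t 23.95 pos [512.  250.5 113.2] yaw 0.233 turn -0.0 shift cm after turn [-0.11 -0.14  6.61] | before [-0.11 -0.14  6.61] tiltxy [-0.0005 -0.0036] w 25.0 F [ 1.2  1.1 -0.2] gf 30.171766877174377
```

Emit:
send_rows([
  [[0,0,0,-0.1,-0.05,2.5,1.8],[0,0,0,0,0,2,1.8],[0,0,0,0,0,0.8,1.8],[0,0,0,0,0,0.6,1.8],[0,0,0,0,0,0.3,1.8],[0,0,0,0,0,0,1.8],[0,0,0,0,0,0,1.8],[0,0,0,0,0,0,1.8]],
])

```text
time: 24.75
ee_pos: [511.0, 249.2, 49.7]
orientation: [0.0, 0.62, 0.785, 0.001]
force: [0.9, -0.6, -0.7]
grip_width: 0.293
grip_force: 30.2
```

```bash
python3 - <<'E'
from h import *
go(511.2,249.2,47.1)
E
```

```text
t 24.75 pos [511.  249.2  49.7] yaw 0.233 turn -0.0 shift cm after turn [-0.    0.02  0.27] | before [-0.    0.02  0.27] tiltxy [-0.0002 -0.0014] w 24.9 F [ 0.9 -0.6 -0.7] gf 30.17191171646118
```

Emit:
send_rows([
  [[0,0,0,0,0,0.2,1.8],[0,0,0,0,0,0.15,1.8],[0,0,0,0,0,0,1.8],[0,0,0,0,0,0,1.8],[0,0,0,0,0,0,1.8]],
])

```text
time: 25.25
ee_pos: [511.5, 249.4, 46.9]
orientation: [0.001, 0.62, 0.785, 0.001]
force: [-1.2, 0.4, 7.1]
grip_width: 0.291
grip_force: 30.6
```

Yellow is seated. Release and return for red.

Emit:
send_rows([
  [[0,0,0,0,0,-0.1,4],[0,0,0,0,0,0,6.5],[0,0,0,0,0,0,6.5],[0,0,0,0,0,0,6.5],[0,0,0,0,0,0,6.5],[0,0,0,0,0,-2,6.5],[0,0,0,0,0,-3,6.5],[0,0,0,0,0,-4,6.5],[0,0,0,0,0,-4,6.5],[0,0,0,0,0,-3,6.5],[0,0,0.117,0,0,0,6.5],[0,0,0.117,0,0,0,6.5]],
])

```text
time: 26.45
ee_pos: [511.3, 249.3, 208.3]
orientation: [0.001, 0.709, 0.705, 0.001]
force: [0.2, 0.2, -0.3]
grip_width: 0.758
grip_force: 0.0
```

Emit:
send_rows([
  [[0,0,0,-3.3,-4.1,0,6.5],[0,0,0,-3.3,-4.1,0,6.5],[0,0,0,-3.3,-4.1,0,6.5],[0,0,0,-4.4,0,0,6.5],[0,0,0,-4.4,0,0,6.5],[0,0,0,-4.4,0,0,6.5],[0,0,0,-4.4,0,0,6.5],[0,0,0,-4.4,0,0,6.5],[0,0,0,-4.4,0,0,6.5],[0,0,0,-4.4,0,0,6.5],[0,0,0,0,0,0,6.5],[0,0,0,0,0,0,6.5]],
])

```text
time: 27.65
ee_pos: [392.7, -153.7, 206.2]
orientation: [-0.0, 0.709, 0.706, 0.0]
force: [0.0, 0.4, 0.5]
grip_width: 0.758
grip_force: 0.0
```

```bash
python3 - <<'E'
from h import *
go(441,-261.8,42,0)
E
```

```text
t 27.65 pos [ 392.7 -153.7  206.2] yaw -0.004 turn -0.004 shift cm after turn [-10.82   4.84  16.41] | before [-10.8    4.88  16.41] tiltxy [-0.0007  0.0005] w 64.4 F [0.  0.4 0.5] gf 0.0
```

Emit:
send_rows([
  [[0,0,0,-3.6,1.6,0,6.5],[0,0,0,-3.6,1.6,0,6.5],[0,0,0,-3.6,1.6,0,6.5],[0,0,0,0,0,3,6.5],[0,0,0,0,0,4,6.5],[0,0,0,0,0,1,6.5],[0,0,0,0,0,0,6.5],[0,0,0,0,0,0,6.5],[0,0,0,0,0,0,6.5]],
])

```text
time: 28.55
ee_pos: [442.5, -261.5, 129.0]
orientation: [0.002, 0.707, 0.707, 0.0]
force: [0.2, -0.6, -0.7]
grip_width: 0.762
grip_force: 0.0
```

```bash
python3 - <<'E'
from h import *
go(441,-261.8,42,0)
wrist("w6",[(441,-261.8,97,14.5)])
im=cv2.imread("pics/w6.png"); cv2.imwrite("pics/w6c.png",cv2.resize(im[40:320,200:440],None,fx=2,fy=2))
E
```

```text
t 28.55 pos [ 442.5 -261.5  129. ] yaw -0.0 turn -0.0 shift cm after turn [-0.01 -0.17  8.7 ] | before [-0.01 -0.17  8.7 ] tiltxy [ 0.0023 -0.0032] w 64.8 F [ 0.2 -0.6 -0.7] gf 0.0
```

View pics/w6c.png

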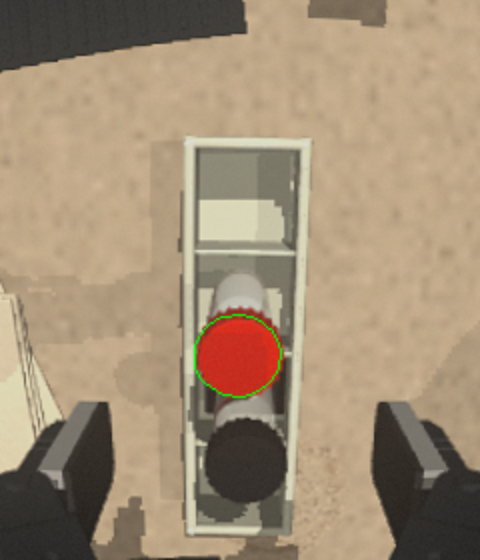

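The red cap at crop (239,356) fits its circle, and the black vial is upright at (246,460). Descend and grip.

Emit:
send_rows([
  [[0,0,0,0,-0.1,3,6.5],[0,0,0,0,0,3,6.5],[0,0,0,0,0,2,6.5],[0,0,0,0,0,0.4,6.5],[0,0,0,0,0,0.2,6.5],[0,0,0,0,0,0,6.5],[0,0,0,0,0,0,6.5],[0,0,0,0,0,0,4],[0,0,0,0,0,0,1.8],[0,0,0,0,0,0,1.8],[0,0,0,0,0,0,1.8],[0,0,0,0,0,0,1.8]],
])

```text
time: 29.8
ee_pos: [440.3, -261.3, 40.9]
orientation: [0.0, 0.707, 0.707, 0.0]
force: [-0.6, -0.1, 4.7]
grip_width: 0.296
grip_force: 29.9
```

Emit:
send_rows([
  [[0,0,0,0,0,0,1.8],[0,0,0,0,0,0,1.8],[0,0,0,0,0,0,1.8]],
])

```text
time: 30.1
ee_pos: [440.3, -261.3, 40.9]
orientation: [0.0, 0.707, 0.707, 0.0]
force: [-0.7, -0.1, 5.6]
grip_width: 0.297
grip_force: 30.0
```

Emit:
send_rows([
  [[0,0,0,0,0,-1,1.8],[0,0,0,0,0,-3,1.8],[0,0,0,0,0,-4,1.8],[0,0,0,0,0,-4,1.8],[0,0,0,0,0,-4,1.8],[0,0,0,0,0,0,1.8],[0,0,0,4.2,-2,0,1.8],[0,0,0,4.2,-2,0,1.8],[0,0,0,4.2,-1.2,0,1.8],[0,0,0,4.2,0,0,1.8],[0,0,0,0,0,0,1.8],[0,0,0,0,0,0,1.8]],
])

```text
time: 31.3
ee_pos: [388.0, -92.2, 200.2]
orientation: [0.0, 0.707, 0.708, -0.0]
force: [-0.3, 0.5, -0.0]
grip_width: 0.294
grip_force: 29.7
```

```bash
python3 - <<'E'
from h import *
go(390,150,210)
go(483.3,365.3,210)
E
```

```text
t 31.3 pos [388.  -92.2 200.2] yaw 0.002 turn -0.0 shift cm after turn [24.22  0.24 -0.99] | before [24.22  0.24 -0.99] tiltxy [ 0.0003 -0.    ] w 25.0 F [-0.3  0.5 -0. ] gf 29.73545014858246
t 31.3 pos [388.  -92.2 200.2] yaw 0.002 turn -0.0 shift cm after turn [45.74  9.6  -0.99] | before [45.74  9.6  -0.99] tiltxy [ 0.0003 -0.    ] w 25.0 F [-0.3  0.5 -0. ] gf 29.73545014858246
```

Emit:
send_rows([
  [[0,0,0,4.1,0,0,1.8],[0,0,0,4.1,0,0,1.8],[0,0,0,4.1,0,0,1.8],[0,0,0,4.1,0,0,1.8],[0,0,0,4.1,0,0,1.8],[0,0,0,4.1,0,0,1.8],[0,0,0,4.2,1.9,0,1.8],[0,0,0,4.2,1.9,0,1.8],[0,0,0,4.2,1.9,0,1.8],[0,0,0,4.2,1.9,0,1.8],[0,0,0,4.2,1.9,0,1.8],[0,0,0,0,0,0,1.8]],
])

```text
time: 32.5
ee_pos: [484.9, 365.4, 196.1]
orientation: [-0.001, 0.707, 0.707, -0.002]
force: [-0.1, -0.4, -1.1]
grip_width: 0.295
grip_force: 29.8
```

Emit:
send_rows([
  [[0,0,-0.117,0,0,0,1.8],[0,0,-0.117,0,0,0,1.8],[0,0,0,0,0,3,1.8],[0,0,0,0,0,3,1.8],[0,0,0,0,0,0,1.8],[0,0,0,0,0,0,1.8],[0,0,0,0,0,0,1.8]],
])

```text
time: 33.2
ee_pos: [485.0, 362.8, 142.4]
orientation: [0.0, 0.62, 0.784, 0.001]
force: [0.2, -0.7, 0.4]
grip_width: 0.291
grip_force: 29.8
```

```bash
python3 - <<'E'
from h import *
go(483.3,365.3,46.9)
E
```

```text
t 33.2 pos [485.  362.8 142.4] yaw 0.232 turn -0.0 shift cm after turn [ 0.27 -0.13  9.55] | before [ 0.27 -0.13  9.55] tiltxy [-0.0007 -0.0024] w 24.7 F [ 0.2 -0.7  0.4] gf 29.782840311527252
```

Emit:
send_rows([
  [[0,0,0,0.2,-0.1,3,1.8],[0,0,0,0,0,3,1.8],[0,0,0,0,0,1.5,1.8],[0,0,0,0,0,0.9,1.8],[0,0,0,0,0,0.6,1.8],[0,0,0,0,0,0,1.8],[0,0,0,0,0,0,1.8],[0,0,0,0,0,0,1.8]],
])

```text
time: 34.0
ee_pos: [483.0, 365.1, 51.7]
orientation: [0.0, 0.62, 0.785, 0.001]
force: [-0.3, -0.1, -0.5]
grip_width: 0.299
grip_force: 29.8
```

```bash
python3 - <<'E'
from h import *
go(483.3,365.3,46.9)
E
```

```text
t 34.0 pos [483.  365.1  51.7] yaw 0.233 turn -0.0 shift cm after turn [0.01 0.03 0.48] | before [0.01 0.03 0.48] tiltxy [-0.0006 -0.002 ] w 25.4 F [-0.3 -0.1 -0.5] gf 29.783887267112732
```

Emit:
send_rows([
  [[0,0,0,0,0,0.3,1.8],[0,0,0,0,0,0.2,1.8],[0,0,0,0,0,0,1.8],[0,0,0,0,0,0,1.8],[0,0,0,0,0,0,1.8]],
])

```text
time: 34.5
ee_pos: [482.9, 365.1, 46.8]
orientation: [0.0, 0.62, 0.785, 0.001]
force: [-1.8, -0.3, 7.5]
grip_width: 0.291
grip_force: 30.3
```

Red is seated. Release, rise, retreat and check everything.

Emit:
send_rows([
  [[0,0,0,0,0,-0.1,4],[0,0,0,0,0,0,6.5],[0,0,0,0,0,0,6.5],[0,0,0,0,0,0,6.5],[0,0,0,0,0,0,6.5],[0,0,0,0,0,-2,6.5],[0,0,0,0,0,-3,6.5],[0,0,0,0,0,-4,6.5],[0,0,0,0,0,-4,6.5],[0,0,0,0,0,-4,6.5],[0,0,0,0,0,0,6.5],[0,0,0,0,0,0,6.5]],
])

```text
time: 35.7
ee_pos: [483.0, 365.1, 218.0]
orientation: [0.001, 0.62, 0.784, 0.001]
force: [0.6, 0.4, -1.1]
grip_width: 0.761
grip_force: 0.0
```

Emit:
send_rows([
  [[0,0,0,0,-4,0,6.5],[0,0,0,0,-4,0,6.5],[0,0,0,0,-4,0,6.5],[0,0,0,0,0,0,6.5],[0,0,0,0,0,0,6.5],[0,0,0,0,0,0,6.5]],
])

```text
time: 36.3
ee_pos: [365.8, 336.8, 215.7]
orientation: [-0.0, 0.62, 0.784, -0.0]
force: [-1.0, -0.7, 0.4]
grip_width: 0.76
grip_force: 0.0
```

```bash
python3 - <<'E'
from h import *
s,d=wrist("w7",[]); A=cv2.imread("pics/raw.png")[60:330,200:480]
t=eyes.get_image("top")["pixels"]; B=cv2.resize(t[130:215,140:490],None,fx=2.2,fy=2.2,interpolation=cv2.INTER_CUBIC)
C=cv2.copyMakeBorder(A,0,0,0,B.shape[1]-A.shape[1],0); cv2.imwrite("pics/fin.png",np.vstack([C,B]))
E
```

```text
(no output)
```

View pics/fin.png

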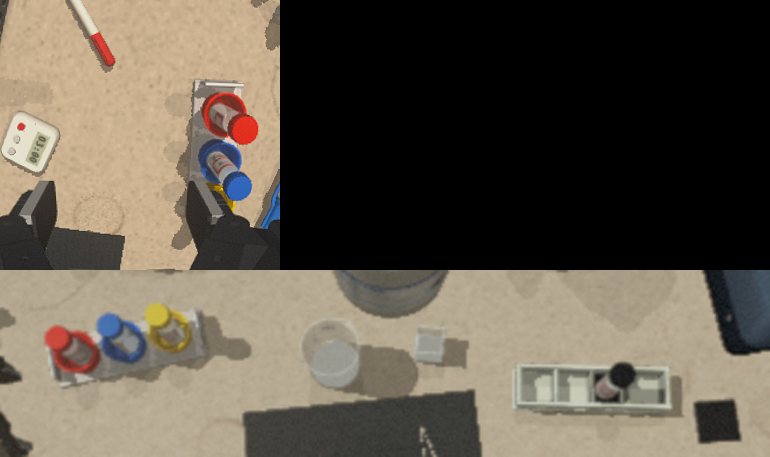

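All four vials are upright: red (58,338), blue (110,328) and yellow (158,316) stand in their own cups, and black (622,376) stands on the pad. The beaker and cell have not moved. Handing in.

```bash
python3 -c "
from station import ctrl
print(ctrl.close_job())"
```

```text
the job is handed in; nothing more can be done
None
```

The job is handed in: the black-capped vial stands on the foam pad, the blue, yellow and red vials stand upright in their own cups, and the final images show the beaker and cell where they were, at about 36 s of the 128 s allowed.

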